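Bring the red glue round on the bench carousel

TASK

Turn the glue carousel by pushing with a fingertip against one of its arms' upright paddles, from one side only and without pinching it, until the red-capped bottle stands at the yellow arrow, in line with it. Either way round will do, and you may push more than once. Do not touch any of the bottles, leave all four standing in their cups, and leave everything else on the bench where it is.

Things in the scene. Friction and masses are not known exactly. Their poses are not given: they have to be found in the camera images.
- glue_red: white glue bottle with RED cap and label, 35 mm across, 85 mm tall, loose, standing upright in one of the four grey cups of the carousel (which cup differs from start to start); origin at the centre of its underside, z up; its cap top is about 119 mm above the table. Not to be touched
- glue_blue: white glue bottle with BLUE cap and label, 35 mm across, 85 mm tall, loose, standing upright in one of the four grey cups of the carousel (which cup differs from start to start); origin at the centre of its underside, z up; its cap top is about 119 mm above the table. Not to be touched
- glue_green: white glue bottle with GREEN cap and label, 35 mm across, 85 mm tall, loose, standing upright in one of the four grey cups of the carousel (which cup differs from start to start); origin at the centre of its underside, z up; its cap top is about 119 mm above the table. Not to be touched
- glue_black: white glue bottle with BLACK cap and label, 35 mm across, 85 mm tall, loose, standing upright in one of the four grey cups of the carousel (which cup differs from start to start); origin at the centre of its underside, z up; its cap top is about 119 mm above the table. Not to be touched
- hub (a point): point on the carousel's upright turning axis, 96 mm above the table (top of the black centre knob). Four grey cups (47 mm across, rim 54 mm above the table) hold the bottles at 85 mm from the axis, 90 degrees apart. The wheel turns either way without end and stays where it is left: stiff bearing, about 1 to 2 N to push at an arm's end, no spring, hardly any coasting
- arm0 (a point): middle of the upright paddle at the end of an arm, 130 mm from the axis, 95 mm above the table. Four arms, 90 degrees apart, midway between the cups, numbered anticlockwise from above. Paddle: stands radially, 115 to 145 mm from the axis, 16 mm thick, 52 to 126 mm above the table; the arm bar at its foot is 12 mm wide, 53 to 63 mm above the table
- arm1 (a point): middle of the upright paddle at the end of an arm, 130 mm from the axis, 95 mm above the table. Four arms, 90 degrees apart, midway between the cups, numbered anticlockwise from above. Paddle: stands radially, 115 to 145 mm from the axis, 16 mm thick, 52 to 126 mm above the table; the arm bar at its foot is 12 mm wide, 53 to 63 mm above the table
- arm2 (a point): middle of the upright paddle at the end of an arm, 130 mm from the axis, 95 mm above the table. Four arms, 90 degrees apart, midway between the cups, numbered anticlockwise from above. Paddle: stands radially, 115 to 145 mm from the axis, 16 mm thick, 52 to 126 mm above the table; the arm bar at its foot is 12 mm wide, 53 to 63 mm above the table
- arm3 (a point): middle of the upright paddle at the end of an arm, 130 mm from the axis, 95 mm above the table. Four arms, 90 degrees apart, midway between the cups, numbered anticlockwise from above. Paddle: stands radially, 115 to 145 mm from the axis, 16 mm thick, 52 to 126 mm above the table; the arm bar at its foot is 12 mm wide, 53 to 63 mm above the table
- ccw_faces: the orange halves of all four paddles (the side that leads when the wheel turns anticlockwise seen from above; push on it to turn clockwise). Origin on the turning axis, 16 mm above the table; turns with the wheel
- cw_faces: the black halves of all four paddles (the other side; push on it to turn the wheel anticlockwise seen from above). Same origin; 5 mm lower and 4 mm shorter outward than the orange halves
- arrow_spot (a point): point 85 mm from the turning axis on the mid-line of the yellow arrow, 30 mm above the table: the axis of a bottle that stands exactly at the arrow passes through it. Does not turn with the wheel
- arrow_base (a point): the base of the arrow head, 165 mm from the axis, 6 mm above the table. The flat yellow arrow, 6 mm thick, lies on the table as part of the carousel's fixed foot; its head (53 mm wide at the base) points inward at the wheel, its mid-line runs from the axis through this point. Does not turn
- cup: bystander: white cup, 76 mm across, 75 mm tall; origin at the centre of its underside
- oil: bystander: amber bottle with blue cap, 60 mm across, 160 mm tall; origin at the centre of its underside
- screwdriver: bystander: yellow-handled screwdriver lying on the table, about 200 mm long; origin under its middle
- carton: bystander: small cardboard box 90 x 60 x 45 mm; origin at the centre of its underside
- can: bystander: red can with white label, 60 mm across, 140 mm tall; origin at the centre of its underside

How it is judged (in metres and radians):
On the way:
1. the gripper pushes on a paddle of the carousel (a finger, or the outside of one) ((contact force between any of ccw_faces, cw_faces and the fingers above 0.3 N or contact force between any of ccw_faces, cw_faces and the arm above 0.3 N)), for 0.02 s.
At the end, for the whole second after the job is handed in: the red-capped bottle's axis is within 10 mm (about 7 degrees of turn) of the arrow's mid-line point, at rest; all four bottles stand upright in their cups (within 0.15 rad), and no bystander has moved more than 20 mm (horizontal distance between glue_red and arrow_spot below 0.01 m and linear speed of glue_red below 0.01 m/s and angle between each of glue_red, glue_blue, glue_green, glue_black's own z axis and vertical below 0.15 rad and height (world z) of glue_red between 0.028 and 0.042 m and height (world z) of glue_blue between 0.028 and 0.042 m and height (world z) of glue_green between 0.028 and 0.042 m and height (world z) of glue_black between 0.028 and 0.042 m and distance of each of cup, oil, screwdriver, carton, can from where it was at the start of the episode below 0.02 m); the robot touches nothing.
It fails at once if a glue bottle is touched by the robot (contact force between any of glue_red, glue_blue, glue_green, glue_black and the fingers above 0.5 N or contact force between any of glue_red, glue_blue, glue_green, glue_black and the arm above 0.5 N).
It fails at once if a glue bottle is lifted out of its cup or tipped (height (world z) of any of glue_red, glue_blue, glue_green, glue_black above 0.05 m or angle between any of glue_red, glue_blue, glue_green, glue_black's own z axis and vertical above 0.35 rad).
It fails at once if a paddle is pinched (fingers press on both its sides at once) (contact force between each of ccw_faces, cw_faces and the fingers above 0.5 N).
It fails at once if another thing on the bench is moved more than 20 mm (distance of any of cup, oil, screwdriver, carton, can from where it was at the start of the episode above 0.02 m).
It also fails if it takes over 48 s, if anything falls off the work surface, if the arm or the gripper's body presses on something with over 40 N, if the wrist force passes 120 N, or if a joint passes its speed limit or range.

ROBOT

A 6-joint arm with a two-finger parallel gripper is mounted at the origin on the work surface. World frame = base frame: x ahead of the robot, y to its left, z up, the work surface at z = 0. Lengths are in mm, angles in rad, forces in N, time in s.
With the tool pointing down it reaches from about 275 to 1000 mm from the base axis. Payload 8.4 kg.
Tool frame: the origin (TCP) lies between the finger pads; the fingertips stand 17 mm ahead of it and the grasp point (between the pads) lies 2 mm behind it; z points along the fingers, y is the line along which they close (so a half turn about z gives the same grasp; the last joint's range is limited). The gripper opens to 85 mm and grips with 20 to 120 N. Pads are 22 mm wide; open, the fingers measure 114 mm over their backs; the gripper's body (76 mm by 85 mm) begins 54 mm behind the grasp point. The pads swing forward as they close: fully open they stand 13 mm farther back than shut.
Start: joints at [-1.119, 0.353, 1.633, -0, 1.155, -0.002], TCP at [273.989, -561.746, 248.281] pointing down, gripper open.
Joint ranges: [-2.63, 2.63], [-0.92, 2.1], [0.06, 2.66], [-1.3, 4.44], [0, 2.69], [-3.02, 3.02]. Speed limits (rad/s): [2.22, 2.22, 2.79, 3.14, 3.14, 3.14].

INTERFACE

Orientations are given as [roll, pitch, yaw] about the fixed x, y, z axes, in that order (R = Rz(yaw) Ry(pitch) Rx(roll)).
In Python, from rig import sense, grab_frame, sign_off gives the robot as it stands. The module is installed in compiled form; this text tells all that it offers.
- The arm moves only by the tool send_rows, never from a script. Its argument "moves" is a list that holds one entry, the list of rows, each a list of 7 numbers: the shift along the world's x, y, z in m, then the turn, a rotation vector about the world's x, y, z in rad, then the opening, from -1 (shut) to 1 (fully open). In form: [[[dx, dy, dz, rx, ry, rz, jaw], ...]]. A call has 1 to 10 rows; each row shifts and turns the commanded pose from where the row before left it; what a row does not reach is not made up. A row lasts 1/10 s, in which the tool goes at most 50 mm and 8.59 degrees, less where a joint would pass 70% of its speed; a pose out of reach is approached as far as the arm can. A call with a gripper value outside its range is refused whole. The fingers move at their own pace and stop on an object; "grip_force" is the grip in N (left out, the last holds). Time passes only in rows, so rows that do not move let the fingers close. It gives the time, the measured TCP pose, the force, the opening and the grip force at its end, in the units of the state.
- sense(): the state, without advancing time (a new reading comes with each control period).
- grab_frame(name): name is "scene" or "top" or "wrist"; returns a dict with "img" (420x560x3 uint8, red, green, blue), "mtx" (3x3 intrinsics, pixels), "rvec" (rotation vector, rad) and "tvec" (3), from world to camera coordinates, as OpenCV has them; the wrist camera has in their place "T_tool_cam" (4x4, takes a point from camera to tool coordinates, whose origin is the TCP and whose axes are the flange's). Camera axes: x right, y down, z forward; pixel columns grow to the right and rows downward; lengths in mm; the calibration is good to about 2 mm. A picture is of the moment at which its call begins: read the wrist's pose just before it. There is no depth.
- sign_off(): hands the job in; it is judged then, once.
The state is a dict: "clock": time; "qpos": joint angles; "qvel": joint speeds; "joint_efforts": joint torques, N m; "eef_pos": TCP position; "tcp_rot": TCP orientation; "contact_force": force on the tool from outside, world axes, zero at the start; "wrist_torque": the same for the moment, N m; "opening": opening from 0.0 (shut) to 1.0 (fully open); "grasp_force": force on a finger pad.
Only numpy, scipy, OpenCV 4.12 (cv2) and the standard library are available. Lean on these libraries where they do the work, as an engineer would, in place of code of your own. Each camera call takes 0.05 s, during which the arm holds its last target. There are 200 camera calls.

## Working session

There is one attempt and no reset: what is moved stays moved. The work goes in short steps, Python scripts to look and compute and a tool call to move; the robot and the scene stay as the last step left them, time stands still between calls to the robot, and variables do not carry over. Pictures are saved under pics/ and viewed, at most 10 in all, crops included, and the job is handed in when it is done.

Besides the shell and the picture viewer there is one more tool, called after ">>>" by a JSON object that holds its "api" and its "payload", one argument or row to a line. send_rows: Moves the arm, as the interface text tells. Its arguments: {"type":"object","properties":{"moves":{"type":"array"},"grip_force":{"type":"number"}},"required":["moves"]}

```bash
mkdir -p pics; cat > h.py <<'E'
import numpy as np, cv2
from rig import sense, grab_frame, sign_off
def cam(f):
    R=cv2.Rodrigues(np.array(f["rvec"],float))[0]; t=np.array(f["tvec"],float).ravel()
    return np.array(f["mtx"],float),R,t
def ray(f,uv,z):
    K,R,t=cam(f); d=R.T@np.linalg.inv(K)@np.array([uv[0],uv[1],1.]); c=-R.T@t
    return c+d*(z-c[2])/d[2]
def proj(f,p):
    K,R,t=cam(f); q=K@(R@np.array(p,float)+t); return q[:2]/q[2]
E
python3 - <<'E'
from h import *
for n in("scene","top"):
    f=grab_frame(n); cv2.imwrite(f"pics/{n}0.png",f["img"][:,:,::-1])
    K,R,t=cam(f); print(n,-R.T@t,K[0,0])
s=sense();print(s["clock"],s["eef_pos"],s["tcp_rot"])
E
```

```text
scene [1157.96331248 -413.9836414  1021.75431862] 489.18486403828246
top [ 350.08577806  -30.20410268 1238.92153115] 474.7326024148615
0.1 [ 273.8146158  -561.35834059  247.61775997] [-3.14030156e+00 -1.73478174e-05  4.53787452e-01]
```

View pics/top0.png

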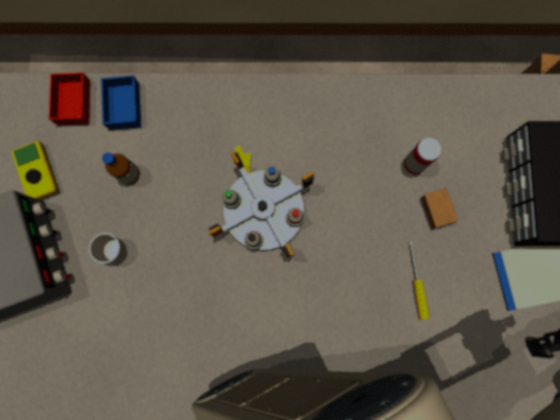

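View pics/scene0.png

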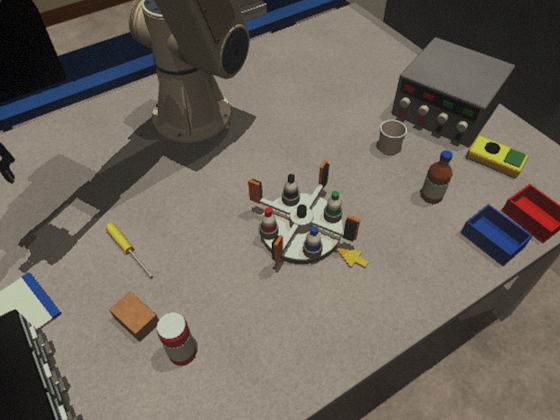

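The top view shows the hub near (262,206), the red cap at (295,215), blue at (272,175), green at (231,198), black at (253,240) and the yellow arrow near (243,157). The scene view shows the same layout, with hub (301,211), red (268,214) and arrow (351,257). I'll measure these precisely next.

```bash
cat > m.py <<'E'
from h import *
def blob(f,lo,hi,roi,minA=4):
    hsv=cv2.cvtColor(f["img"],cv2.COLOR_RGB2HSV); m=cv2.inRange(hsv,np.array(lo),np.array(hi))
    k=np.zeros_like(m); x0,y0,x1,y1=roi; k[y0:y1,x0:x1]=m[y0:y1,x0:x1]
    n,l,s,c=cv2.connectedComponentsWithStats(k)
    return [(s[i,4],c[i].round(1)) for i in range(1,n) if s[i,4]>=minA],k
def tri(fa,a,fb,b):
    P=[cam(f)[0]@np.c_[cam(f)[1],cam(f)[2]] for f in(fa,fb)]
    X=cv2.triangulatePoints(P[0],P[1],np.array(a,float).reshape(2,1),np.array(b,float).reshape(2,1)).ravel(); return X[:3]/X[3]
E
python3 - <<'E'
from m import *
t=grab_frame("top"); s=grab_frame("scene"); R=(200,135,335,270); S=(235,150,375,280)
for nm,lo,hi in [("red",(0,150,60),(5,255,255)),("red2",(172,130,60),(180,255,255)),("green",(50,90,30),(85,255,255)),("blue",(105,120,50),(125,255,255)),("yellow",(22,140,90),(33,255,255)),("orange",(6,130,60),(18,255,255)),("dark",(0,0,0),(180,255,32))]:
    print(nm,"T",blob(t,lo,hi,R)[0],"S",blob(s,lo,hi,S)[0])
for f,n,r in((t,"t",R),(s,"s",S)):
    c=f["img"][r[1]:r[3],r[0]:r[2],::-1]; cv2.imwrite(f"pics/c{n}.png",cv2.resize(c,None,fx=4,fy=4,interpolation=cv2.INTER_CUBIC))
E
python3 - <<'E'
import cv2,numpy as np
a=cv2.imread('pics/ct.png');b=cv2.imread('pics/cs.png');a=cv2.resize(a,(400,400));b=cv2.resize(b,(400,371));b=np.vstack([b,np.zeros((29,400,3),np.uint8)])
cv2.imwrite('pics/both.png',np.hstack([a,b]))
E
```

```text
red T [(np.int32(37), array([295.3, 212.9]))] S [(np.int32(35), array([267.9, 210.1])), (np.int32(6), array([271.5, 226.5])), (np.int32(7), array([265.1, 227. ])), (np.int32(4), array([270. , 230.2]))]
red2 T [] S []
green T [(np.int32(43), array([228. , 193.6])), (np.int32(5), array([233. , 203.2]))] S [(np.int32(40), array([334.8, 194.2])), (np.int32(13), array([333.8, 211.6]))]
blue T [(np.int32(29), array([271.4, 170.3]))] S [(np.int32(34), array([313.7, 228.9]))]
yellow T [(np.int32(199), array([243.9, 157.7]))] S [(np.int32(252), array([354. , 257.9]))]
orange T [(np.int32(26), array([233.7, 154.8])), (np.int32(11), array([237. , 161.4])), (np.int32(11), array([304.8, 176.1])), (np.int32(12), array([310.1, 175.4])), (np.int32(41), array([214.1, 229.6])), (np.int32(10), array([286.4, 248.4]))] S [(np.int32(68), array([321.5, 170.4])), (np.int32(214), array([254.2, 190.3])), (np.int32(64), array([354.5, 223.2])), (np.int32(165), array([277.6, 248.1])), (np.int32(7), array([339., 252.]))]
dark T [(np.int32(6), array([240.3, 163.8])), (np.int32(40), array([307.4, 182.8])), (np.int32(6), array([261.8, 208.3]))] S [(np.int32(5), array([288.2, 178.8])), (np.int32(4), array([292.2, 180. ])), (np.int32(8), array([325.1, 181.5])), (np.int32(4), array([291.5, 194.2])), (np.int32(9), array([304. , 213.4])), (np.int32(4), array([345. , 228.5])), (np.int32(5), array([344.6, 236.6])), (np.int32(7), array([349.4, 238.6])), (np.int32(5), array([272., 245.]))]
```

View pics/both.png

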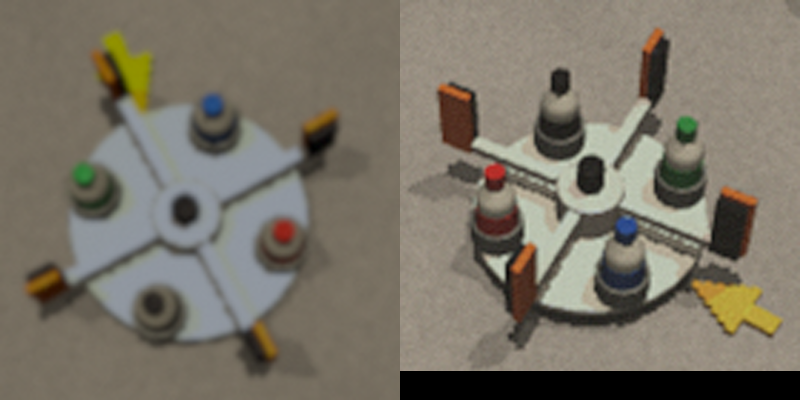

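The crop shows all four caps clearly. The paddle near the arrow only grazes its left side in the top view. In the scene view the arrow is unobstructed, apart from a shadow on its tip.

```bash
python3 - <<'E'
from m import *
t=grab_frame("top"); s=grab_frame("scene")
c={}
for n,a,b in[("red",(295.3,212.9),(267.9,210.1)),("green",(228,193.6),(334.8,194.2)),("blue",(271.4,170.3),(313.7,228.9))]:
    c[n]=tri(t,a,s,b); print(n,c[n].round(1),"top@115",ray(t,a,115).round(1),"scene@115",ray(s,b,115).round(1))
h=(c["red"]+c["green"])/2; print("hub",h.round(1)); 
for n in c: d=c[n]-h; print(n,np.hypot(*d[:2]).round(1),np.degrees(np.arctan2(d[1],d[0])).round(1))
for f,nm,R in((t,"t",(200,135,335,270)),(s,"s",(325,240,375,280))):
    _,k=blob(f,(17,120,70),(33,255,255),R)
    v,u=np.nonzero(k); P=np.array([ray(f,(x,y),6)[:2] for x,y in zip(u,v)])
    d=P-h[:2]; r=np.hypot(*d.T); th=np.degrees(np.arctan2(d[:,1],d[:,0]))
    print(nm,"centroid ang",np.degrees(np.arctan2(*d.mean(0)[::-1])).round(1),"r",r.min().round(),r.max().round())
    for lo in range(110,230,10):
        m=(r>=lo)&(r<lo+10)
        if m.sum()>3: print(lo,m.sum(),th[m].min().round(1),th[m].max().round(1),th[m].mean().round(1),end=" | ")
    print()
# paddles from scene/top orange, z~126
for p in[(236,157),(307.4,175.7),(214.1,229.6),(287,246)]:
    q=ray(t,p,126)-h; print("paddle",q[:2].round(0),np.hypot(*q[:2]).round(0),np.degrees(np.arctan2(q[1],q[0])).round(1))
for n,i in(("cup",(107,249)),("oil",(125,172)),("can",(418,160)),("driver tip",(410,243))): print(n,ray(t,i,0).round(0))
E
```

```text
red [536.8 -50.  112.9] top@115 [536.4 -50.  115. ] scene@115 [538.2 -50.9 115. ]
green [583.4 113.1 111.3] top@115 [582.7 112.9 115. ] scene@115 [585.6 110.7 115. ]
blue [641.6   8.5 113.4] top@115 [641.3   8.6 115. ] scene@115 [642.4   7.6 115. ]
hub [560.1  31.6 112.1]
red 84.8 -105.9
green 84.8 74.1
blue 84.7 -15.8
t centroid ang 19.6 r 105.0 191.0
110 25 -148.3 23.8 -85.6 | 120 45 -148.6 113.7 -14.4 | 130 69 -149.3 113.9 -5.3 | 140 68 -52.1 114.1 25.3 | 150 77 -52.3 113.4 14.1 | 160 61 -52.7 31.5 11.2 | 170 34 20.1 29.6 24.5 | 180 24 20.1 25.7 22.8 | 
s centroid ang 21.7 r 108.0 192.0
110 17 18.7 25.7 21.6 | 120 31 15.7 26.8 21.5 | 130 42 15.7 29.3 22.2 | 140 57 13.4 30.0 21.8 | 150 67 12.2 31.2 21.7 | 160 53 12.6 31.0 21.2 | 170 28 18.8 24.9 21.9 | 180 30 18.9 24.9 21.9 | 190 6 19.0 24.5 21.8 | 
paddle [111.  63.] 128.0 29.5
paddle [  65. -110.] 128.0 -59.3
paddle [-67. 111.] 129.0 121.1
paddle [-104.  -62.] 121.0 -149.3
cup [456. 441.   0.]
oil [664. 407.   0.]
can [ 702. -381.    0.]
driver tip [ 478. -352.    0.]
```

Measurements:

| Item | Value | Note |
|---|---|---|
| Hub | (560, 31.6) | |
| Bottle radius | 84.8 mm | 85 mm expected |
| Red bottle | -105.9° | |
| Arrow | about 21.8° | |
| Turn needed | about +127.7° anticlockwise | |

I'll push the black face of the paddle at -59.5° and start the fingertip at -77°, r 134.

>>> {"api": "send_rows", "payload": {
  "moves": [
    [[0.02,0.03,0,0,0,-0.02,-1],[0.022,0.033,0,0,0,-0.02,-1],[0.022,0.033,0,0,0,-0.02,-1],[0.022,0.033,0,0,0,-0.02,-1],[0.022,0.033,0,0,0,-0.02,-1],[0.022,0.033,0,0,0,-0.02,-1],[0.022,0.033,0,0,0,-0.02,-1],[0.022,0.033,0,0,0,-0.02,-1],[0.022,0.033,0,0,0,-0.02,-1],[0.022,0.033,0,0,0,-0.02,-1]]
  ]
}}

```text
clock: 1.3
eef_pos: [492.7, -233.3, 248.4]
tcp_rot: [3.141, -0.0, 0.253]
contact_force: [0.8, -0.5, -0.6]
opening: 0.002
grasp_force: 0.0
```

>>> {"api": "send_rows", "payload": {
  "moves": [
    [[0.022,0.033,0,0,0,-0.02,-1],[0.022,0.033,0,0,0,-0.007,-1],[0.022,0.033,0,0,0,0,-1],[0.022,0.033,0,0,0,0,-1],[0.01,0,0,0,0,0,-1],[0,0,0,0,0,0,-1],[0,0,0,0,0,0,-1]]
  ]
}}

```text
clock: 2.0
eef_pos: [589.4, -103.4, 248.0]
tcp_rot: [3.142, 0.001, 0.227]
contact_force: [1.7, -0.2, 0.4]
opening: 0.001
grasp_force: 0.0
```

>>> {"api": "send_rows", "payload": {
  "moves": [
    [[0.001,0.004,-0.03,0,0,0,-1],[0,0,-0.03,0,0,0,-1],[0,0,-0.03,0,0,0,-1],[0,0,-0.03,0,0,0,-1],[0,0,-0.021,0,0,0,-1],[0,0,0,0,0,0,-1],[0,0,0,0,0,0,-1]]
  ]
}}

```text
clock: 2.7
eef_pos: [590.5, -99.7, 107.7]
tcp_rot: [-3.141, 0.001, 0.225]
contact_force: [0.9, -0.2, 0.0]
opening: -0.002
grasp_force: 0.0
```

```bash
python3 - <<'E'
from h import *
f=grab_frame("scene"); cv2.imwrite("pics/s1.png",cv2.resize(f["img"][120:300,200:400,::-1],None,fx=3,fy=3))
s=sense(); print(s["qpos"],s["eef_pos"])
h=np.array([560.1,31.6]); r=134
a=np.radians(np.arange(-77,80,4)); p=h+r*np.c_[np.cos(a),np.sin(a)]
for i,d in enumerate(np.diff(p,axis=0)): print(np.degrees(a[i+1]).round(),d.round(1),p[i+1].round(0))
E
```

```text
[-1.69424085e-01  4.76341709e-01  1.79895546e+00 -1.12532690e-04
  8.65115414e-01  1.17571529e+00] [591.27561599 -99.65248414 108.45001368]
-73.0 [9.  2.4] [599. -97.]
-69.0 [8.8 3. ] [608. -93.]
-65.0 [8.6 3.7] [617. -90.]
-61.0 [8.3 4.2] [625. -86.]
-57.0 [8.  4.8] [633. -81.]
-53.0 [7.7 5.4] [641. -75.]
-49.0 [7.3 5.9] [648. -70.]
-45.0 [6.8 6.4] [655. -63.]
-41.0 [6.4 6.8] [661. -56.]
-37.0 [5.9 7.3] [667. -49.]
-33.0 [5.4 7.7] [672. -41.]
-29.0 [4.8 8. ] [677. -33.]
-25.0 [4.2 8.3] [682. -25.]
-21.0 [3.7 8.6] [685. -16.]
-17.0 [3.  8.8] [688.  -8.]
-13.0 [2.4 9. ] [691.   1.]
-9.0 [1.8 9.2] [692.  11.]
-5.0 [1.1 9.3] [694.  20.]
-1.0 [0.5 9.3] [694.  29.]
3.0 [-0.2  9.4] [694.  39.]
7.0 [-0.8  9.3] [693.  48.]
11.0 [-1.5  9.2] [692.  57.]
15.0 [-2.1  9.1] [690.  66.]
19.0 [-2.7  8.9] [687.  75.]
23.0 [-3.4  8.7] [683.  84.]
27.0 [-4.   8.5] [679.  92.]
31.0 [-4.5  8.2] [675. 101.]
35.0 [-5.1  7.8] [670. 108.]
39.0 [-5.6  7.5] [664. 116.]
43.0 [-6.1  7.1] [658. 123.]
47.0 [-6.6  6.6] [651. 130.]
51.0 [-7.1  6.1] [644. 136.]
55.0 [-7.5  5.6] [637. 141.]
59.0 [-7.8  5.1] [629. 146.]
63.0 [-8.2  4.5] [621. 151.]
67.0 [-8.5  4. ] [612. 155.]
71.0 [-8.7  3.4] [604. 158.]
75.0 [-8.9  2.7] [595. 161.]
79.0 [-9.1  2.1] [586. 163.]
```

View pics/s1.png

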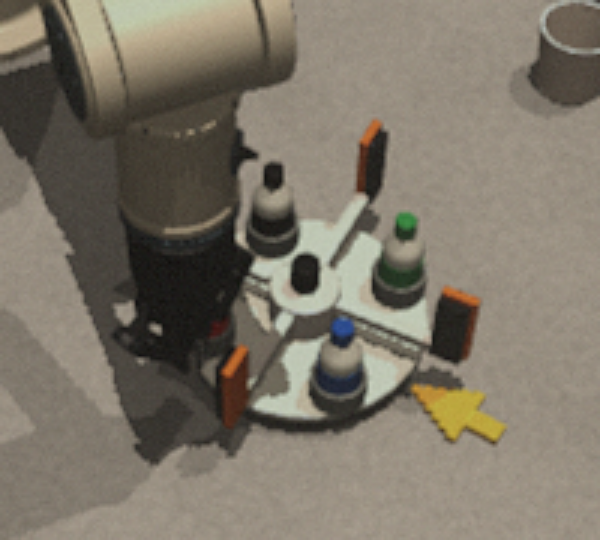

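The finger is down on the black side of the target paddle (paddle near (235,385) in the crop) and clear of the red bottle. I'll push anticlockwise along the arc.

>>> {"api": "send_rows", "payload": {
  "moves": [
    [[0.009,0.0024,0,0,0,0.07,-1],[0.0088,0.003,0,0,0,0.07,-1],[0.0086,0.0037,0,0,0,0.07,-1],[0.0083,0.0042,0,0,0,0.07,-1],[0.008,0.0048,0,0,0,0.07,-1],[0.0077,0.0054,0,0,0,0.07,-1],[0.0073,0.0059,0,0,0,0.07,-1],[0.0068,0.0064,0,0,0,0.07,-1]]
  ]
}}

```text
clock: 3.55
eef_pos: [656.2, -63.3, 109.3]
tcp_rot: [3.14, -0.001, 0.789]
contact_force: [-1.2, -0.6, 0.6]
opening: 0.003
grasp_force: 0.6
```

>>> {"api": "send_rows", "payload": {
  "moves": [
    [[0.0064,0.0068,0,0,0,0.07,-1],[0.0059,0.0073,0,0,0,0.07,-1],[0.0054,0.0077,0,0,0,0.07,-1],[0.0048,0.008,0,0,0,0.07,-1],[0.0042,0.0083,0,0,0,0.07,-1],[0.0037,0.0086,0,0,0,0.07,-1],[0.003,0.0088,0,0,0,0.07,-1],[0.0024,0.009,0,0,0,0.07,-1],[0.0018,0.0092,0,0,0,0.07,-1],[0.0011,0.0093,0,0,0,0.07,-1]]
  ]
}}

```text
clock: 4.55
eef_pos: [695.0, 19.8, 109.3]
tcp_rot: [3.139, 0.0, 1.489]
contact_force: [-1.1, -1.4, -0.5]
opening: 0.002
grasp_force: 0.6
```

>>> {"api": "send_rows", "payload": {
  "moves": [
    [[0.0005,0.0093,0,0,0,0.07,-1],[-0.0002,0.0094,0,0,0,0.07,-1],[-0.0008,0.0093,0,0,0,0.07,-1],[-0.0015,0.0092,0,0,0,0.07,-1],[-0.0021,0.0091,0,0,0,0.07,-1],[-0.0027,0.0089,0,0,0,0.07,-1],[-0.0034,0.0087,0,0,0,0.07,-1],[-0.004,0.0085,0,0,0,0.07,-1],[-0.0045,0.0082,0,0,0,0.07,-1]]
  ]
}}

```text
clock: 5.45
eef_pos: [676.5, 100.6, 109.4]
tcp_rot: [3.139, 0.002, 2.119]
contact_force: [1.5, -0.9, -1.1]
opening: -0.002
grasp_force: 0.7
```

```bash
cat > red.py <<'E'
from m import *
t=grab_frame("top"); s=grab_frame("scene"); h=np.array([560.1,31.6])
for f,R in((t,(200,135,335,270)),(s,(235,150,375,280))):
    for nm,lo,hi,off in(("red",(0,150,60),(5,255,255),0),("blue",(105,120,50),(125,255,255),-90),("green",(50,90,30),(85,255,255),180)):
        b=blob(f,lo,hi,R,10)[0]
        for A,c in b:
            d=ray(f,c,113)[:2]-h; print(nm,A,c,np.hypot(*d).round(1),"red ang",((np.degrees(np.arctan2(d[1],d[0]))+off+180)%360-180).round(1))
E
python3 red.py
```

```text
red 38 [265.5 169. ] 85.3 red ang -5.7
red 56 [319.9 227.8] 87.0 red ang -6.1
red 56 [318.7 245.4] 131.0 red ang -17.9
blue 29 [332.  189.1] 84.7 red ang -5.0
green 41 [284.5 179.4] 83.2 red ang -3.3
green 45 [284.2 196.8] 45.2 red ang 36.5
```

Red stands at about -5.7° with the finger at 31°, so about 27.5° remains. I'll go 24° and look again.

>>> {"api": "send_rows", "payload": {
  "moves": [
    [[-0.0051,0.0078,0,0,0,0.07,-1],[-0.0056,0.0075,0,0,0,0.07,-1],[-0.0061,0.0071,0,0,0,0.07,-1],[-0.0066,0.0066,0,0,0,0.07,-1],[-0.0071,0.0061,0,0,0,0.07,-1],[-0.0038,0.0029,0,0,0,0.035,-1],[-0.0038,0.0027,0,0,0,0.035,-1],[0,0,0,0,0,0,-1]]
  ]
}}

```text
clock: 6.35
eef_pos: [637.3, 141.3, 107.7]
tcp_rot: [3.141, 0.0, 2.537]
contact_force: [-0.1, -1.1, 0.1]
opening: 0.002
grasp_force: 0.0
```

```bash
python3 red.py
```

```text
red 36 [251.3 170.8] 84.3 red ang 18.0
green 44 [272.1 236.3] 84.5 red ang 18.2
red 52 [330.9 220.2] 86.4 red ang 16.8
red 49 [329.1 237.6] 120.5 red ang -3.8
blue 30 [322.7 180.4] 86.9 red ang 18.9
green 42 [274.3 186.2] 83.2 red ang 20.1
green 39 [274.5 203.4] 65.8 red ang 61.0
```

>>> {"api": "send_rows", "payload": {
  "moves": [
    [[-0.0035,0.0024,0,0,0,0.031,-1],[-0.0035,0.0023,0,0,0,0.031,-1],[0,0,0,0,0,0,-1],[0,0,0,0,0,0,-1],[0.008,-0.005,0,0,0,0,-1],[0.008,-0.005,0,0,0,0,-1],[0.002,0,0.03,0,0,0,-1],[0,0,0.04,0,0,0,-1],[0,0,0.04,0,0,0,-1],[0,0,0.04,0,0,0,-1]]
  ]
}}

```text
clock: 7.45
eef_pos: [649.0, 135.4, 258.8]
tcp_rot: [-3.142, 0.0, 2.598]
contact_force: [1.1, 0.4, -0.3]
opening: 0.001
grasp_force: 0.0
```

>>> {"api": "send_rows", "payload": {
  "moves": [
    [[-0.02,-0.04,0,0,0,0,-1],[-0.02,-0.04,0,0,0,0,-1],[-0.02,-0.04,0,0,0,0,-1],[-0.02,-0.04,0,0,0,0,-1],[-0.02,-0.04,0,0,0,0,-1],[-0.02,-0.04,0,0,0,0,-1],[-0.02,-0.04,0,0,0,0,-1],[-0.02,-0.04,0,0,0,0,-1],[0,0,0,0,0,0,-1],[0,0,0,0,0,0,-1]]
  ]
}}

```text
clock: 8.45
eef_pos: [488.4, -185.4, 257.6]
tcp_rot: [3.141, 0.001, 2.596]
contact_force: [0.5, 0.7, 0.1]
opening: 0.0
grasp_force: 0.0
```

```bash
python3 red.py; python3 - <<'E'
from m import *
f=grab_frame("top"); s=grab_frame("scene"); h=np.array([560.1,31.6])
_,k=blob(f,(20,130,70),(33,255,255),(225,135,262,180))
v,u=np.nonzero(k); d=np.array([ray(f,(x,y),6)[:2] for x,y in zip(u,v)])-h
r=np.hypot(*d.T); th=np.degrees(np.arctan2(d[:,1],d[:,0]))
for lo in range(100,200,10):
    m=(r>=lo)&(r<lo+10)
    if m.sum()>3: print(lo,m.sum(),th[m].min().round(1),th[m].max().round(1),th[m].mean().round(1))
a=cv2.resize(f["img"][135:270,200:335],(400,400)); b=cv2.resize(s["img"][135:275,235:375],(400,400))
cv2.imwrite("pics/end.png",np.hstack([a,b])[:,:,::-1])
E
```

```text
red 33 [249.  171.7] 84.1 red ang 22.1
blue 32 [228.6 216.2] 85.1 red ang 22.4
green 46 [274.2 235.4] 84.2 red ang 21.9
red 42 [332. 218.] 84.8 red ang 21.4
red 16 [331.8 236.9] 122.1 red ang -0.8
blue 26 [320.5 180. ] 84.8 red ang 22.3
green 35 [272.8 186.9] 84.8 red ang 22.8
120 20 17.5 27.8 23.4
130 42 16.2 30.2 23.0
140 56 15.1 31.0 22.9
150 65 14.1 32.0 23.0
160 44 13.9 31.5 23.0
170 26 20.1 26.0 23.1
180 23 20.4 25.7 23.0
```

View pics/end.png

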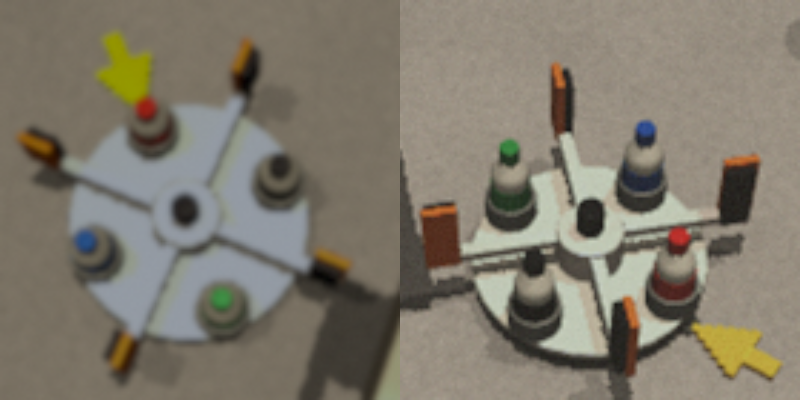

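The red bottle is at about 22.1° and the arrow at about 22.4°, well under 1 mm apart. All four bottles are upright and the robot is clear, so I'm handing in.

```bash
python3 -c "
from rig import sign_off; print(sign_off())"
```

```text
the job is handed in; nothing more can be done
None
```

I turned the carousel about 128° anticlockwise, pushing one paddle from its black side, until the red-capped bottle lined up with the arrow to within about 1 mm by my measurements; all four bottles were upright, the robot was clear, and the job is handed in (the hand-in returned no verdict).

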